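# Load and close a hoist remote's battery box

## Robot

A 6-joint arm with a two-finger parallel gripper is mounted at the origin on the work surface. World frame = base frame: x ahead of the robot, y to its left, z up, the work surface at z = 0. Lengths are in m, angles in rad, forces in N, time in s.
With the tool pointing down it reaches from about 0.25 to 0.775 m from the base axis. Payload 4 kg.
Tool frame: the origin (TCP) lies at the centre of the arm's flange, where the gripper is bolted on; the fingertips stand 173 mm ahead of it and the grasp point (between the pads) lies 155 mm ahead of it; z points along the fingers, y is the direction in which the jaws open and shut (so a half turn about z gives the same grasp; the last joint's range is limited). The gripper opens to 85 mm and grips with 20 to 120 N. Pads are 22 mm wide; open, the fingers measure 114 mm over their backs; the gripper's body (76 mm by 85 mm) begins 54 mm behind the grasp point. The pads swing forward as they close: fully open they stand 13 mm farther back than shut.
Start: joints at [-1.397, 0.087, 1.371, -0, 1.684, -0.103], TCP at [0.15, -0.529, 0.405] pointing down, gripper open.
Joint ranges: [-3.1, 3.1], [-0.76, 2.03], [0.27, 2.55], [-1.08, 4.22], [0.17, 2.65], [-2.57, 2.57]. Speed limits (rad/s): [2.79, 2.79, 3.14, 3.14, 3.14, 3.14].

## Interface

Orientations are given as a unit quaternion [x, y, z, w].
In Python, from bench import monitor, camera, finish_job, boxes_of gives the robot as it stands. The module is installed in compiled form; this text tells all that it offers.
- The arm moves only by the shell command python3 -m handwheel 'ROWS' [FORCE]. ROWS is text: rows parted by semicolons, each of 7 numbers parted by spaces: the shift along the tool's x, y, z in mm, then the turn, a rotation vector about the tool's x, y, z in rad, then the closure, from 0 (fully open) to 1 (shut). In form: dx dy dz wx wy wz claw; .... A call has 1 to 5 rows; each row is the pose to reach, as a shift and turn from the pose commanded when the call began, along the tool's axes at that moment; what a row does not reach only later rows make up. A row lasts 1/10 s, in which the tool goes at most 50 mm and 8.59 degrees, less where a joint would pass 70% of its speed; a pose out of reach is approached as far as the arm can. A call with a gripper value outside its range is refused whole. The fingers move at their own pace and stop on an object; FORCE is the grip in N (left out, the last holds). Time passes only in rows, so rows that repeat a pose let the fingers close. It gives the time, the measured TCP pose, the force and the opening at its end, in the units of the state.
- monitor.state(): the state, without advancing time (a new reading comes with each control period).
- camera(name): name is "side" or "top" or "wrist"; returns a dict with "color" (384x512x3 uint8, blue, green, red), "mtx" (3x3 intrinsics, pixels), "T" (4x4, takes a point from camera to world coordinates). Camera axes: x right, y up, looking along -z (the intrinsics and any distortion apply to the point x, -y, -z); pixel columns grow to the right and rows downward; lengths in m; the calibration is good to about 2 mm. The wrist camera is an equidistant fisheye: a pixel r from the principal point sees the ray r / f radians off the axis. A picture is of the moment at which its call begins. There is no depth.
- finish_job(): hands the job in, once; it reports no verdict.
Trained networks look in the newest picture that a camera, given by its name, has taken for a name from the list of things; names that differ only in an ending like _2 or _b are one class to them, and where a whole thing is asked for, a point or a joint stands for the part that bears it (a point fixed in the world has none). Each returns a list of dicts, best first, with "conf" (0 to 1); they miss things now and then, are a little off and sometimes report something else, mostly with a low value. They report only what shows in the picture. A call takes as long as a camera call.
- boxes_of(camera, query): "bbox" ([left, top, right, bottom] in pixels, round what is visible of it).
The state is a dict: "time": time; "joint_positions": joint angles; "qd": joint speeds; "tau": joint torques, N m; "position": TCP position; "eef_rot": TCP orientation; "ft_force": force on the tool from outside, world axes, zero at the start; "ft_torque": the same for the moment, N m; "gripper_width": finger opening in m.
Only numpy, scipy, OpenCV 4.12 (cv2) and the standard library are available. Lean on these libraries where they do the work, as an engineer would, in place of code of your own. Each camera call takes 0.05 s, during which the arm holds its last target. There are 200 camera calls.

## Task

Load every battery module standing on the rubber mat into the grey battery box: feet under the copper rail and slid fully home, in a row starting tight against the end wall that has the round socket, each module's side face flush and in full contact with the next. Then fit the cover: hook its lip under the ledge at the low edge with the top edge still raised, swing the top edge shut so that it sits flat on its seat, and push the latch fully forward over it. Leave the screwdriver, the tape roll and the jar where they are.

Things in the scene. Friction and masses are not known exactly. Their poses are not given: they have to be found in the camera images.
- box: Grey painted battery box fixed to the bench, 174 x 204 mm, 100 mm high at its far end, open bay on top. Origin on the bench under the bay; x to the high end with the latch, y to the end wall with a round metal socket outside, z up. Bay inside: floor at z = 5 mm, x = -60 (near wall) to 48 mm (far wall), y = -90 to 90 mm (end walls, 12 mm thick). Wall tops slope 8 degrees up to the far end.
- rail (a point): Middle of the front face of the copper contact rail along the foot of the far wall, over the whole bay width. The rail spans box x = 39 to 48 mm, z = 15 to 27 mm; below it is a slot 10 mm high above the floor, for the modules' feet. This point: box x = 39, y = 0, z = 21 mm.
- ledge (a point): Middle of the lower inner edge of the ledge that overhangs the near wall (low edge) inwards to box x = -47 mm, so a module cannot be lowered nearer than that. In the rim frame the ledge ends at x = -3 mm and spans z = 2 to 7 mm; below it the space is free down into the bay, to the near wall at rim x = -16 mm.
- rim: Frame of the cover's sloping seat on the box walls (fixed). x up the slope, y as the box's, z outward, square to the seat, 8 degrees off vertical. Origin at box x = -44, y = 0, z = 70 mm; the shut cover's frame coincides with it (play about 4 mm in x and y). Seat plane z = 0. It ends at the high edge in a 6 mm step at x = 107 mm, behind which the box top (z = 6 mm) carries the latch, to x = 155 mm.
- latch (a joint): Steel slide latch behind the seat's high edge, y = 0. 0 = fully back (its 44 mm wide, 4 mm thick plate ends 3 mm behind the step); 0.014 m = fully forward (rim -x), plate 8 mm over the shut cover's top edge, 1.5 mm above it. Stays where left, moves with about 2 N. It may start partly forward, in the cover's way: push it back first.
- latch_nub (a point): Centre of the latch's steel grip nub: 12 mm along the slope, 30 mm wide (y), 16 mm high, standing on the latch plate square to the slope; the plate's top is 8 mm below this point.
- cover: Grey plastic cover, plate 104 (x) x 196 (y) x 6 mm, 250 g. Origin: middle of the lip edge, on the plate's underside; x to the top edge, z outward. Lip 172 mm wide, z = -5 to 0, out to x = -12 mm. Two feet (x = 75 to 85 mm, 5 mm high) let it lie level, rib up, plate 5 mm off the bench. Hold it 15 to 25 degrees steeper than the seat, top edge raised, to bring the lip under the ledge.
- cover_grip (a point): Centre of the cover's grip rib: 14 mm along cover x, 44 mm along y, 24 mm high on the plate's top face (cover x = 52 mm, z = 6 to 30 mm); this point is half-way up.
- cover_lip (a point): Middle of the lip's outer end, half-way through its thickness (cover x = -12, z = -2.5 mm).
- cover_top (a point): Middle of the cover's top edge, on the plate's underside (cover x = 104, z = 0 mm).
- module1_mid (a point): Aluminium battery module, about 220 g, on an 8 mm rubber mat (may be absent): body 56 (x) x 40 (y) x 40 mm; black foot at the bottom of its +x face, 8 mm out, 7 mm high; on top a pull fin 10 (x) x 30 (y) mm, 26 mm high. This point: middle axis, 33 mm above the underside. Home, +x face on the rail, it is at box x = 11, z = 38 mm, and y = 70, 30, -10, -50 mm for 1st to 4th in the row.
- module2_mid (a point): Aluminium battery module, about 220 g, on an 8 mm rubber mat (may be absent): body 56 (x) x 40 (y) x 40 mm; black foot at the bottom of its +x face, 8 mm out, 7 mm high; on top a pull fin 10 (x) x 30 (y) mm, 26 mm high. This point: middle axis, 33 mm above the underside. Home, +x face on the rail, it is at box x = 11, z = 38 mm, and y = 70, 30, -10, -50 mm for 1st to 4th in the row.
- module3_mid (a point): Aluminium battery module, about 220 g, on an 8 mm rubber mat (may be absent): body 56 (x) x 40 (y) x 40 mm; black foot at the bottom of its +x face, 8 mm out, 7 mm high; on top a pull fin 10 (x) x 30 (y) mm, 26 mm high. This point: middle axis, 33 mm above the underside. Home, +x face on the rail, it is at box x = 11, z = 38 mm, and y = 70, 30, -10, -50 mm for 1st to 4th in the row.
- module4_mid (a point): Aluminium battery module, about 220 g, on an 8 mm rubber mat (may be absent): body 56 (x) x 40 (y) x 40 mm; black foot at the bottom of its +x face, 8 mm out, 7 mm high; on top a pull fin 10 (x) x 30 (y) mm, 26 mm high. This point: middle axis, 33 mm above the underside. Home, +x face on the rail, it is at box x = 11, z = 38 mm, and y = 70, 30, -10, -50 mm for 1st to 4th in the row.
- screwdriver: Screwdriver lying on the bench. A bystander, to be left where it is. Origin near its middle, underneath.
- tape_roll: Roll of tape, 90 mm across, 24 mm high. A bystander, to be left where it is. Origin near its middle, underneath.
- grease_jar: Jar, 60 mm tall. A bystander, to be left where it is. Origin near its middle, underneath.

How it is judged:
By the outcome, as a careful person would: the job done as asked, in the order asked, and still so for the second after the job is handed in, with the robot touching nothing.
Of module1, module2, module3, module4 only 2 to 4 are there at a start; the rules pass over those that are not, and their reading is None.
At some moment in a run one of cover may be knocked a few centimetres aside while the robot is not near it.
Once in a run the grip may slacken for a moment while it holds something.
It also fails if it takes over 210 s, if anything falls off the work surface, if the arm or the gripper's body presses on something with over 40 N, if the wrist force passes 120 N, or if a joint passes its speed limit or range.

## Working session

There is one attempt and no reset: what is moved stays moved. The work goes in short steps, Python scripts to look and compute and a shell command to move; the robot and the scene stay as the last step left them, time stands still between calls to the robot, and variables do not carry over. Pictures are saved under pics/ and viewed, about 12 in all and at most 16, crops included, and the job is handed in when it is done.

```bash
mkdir -p pics; ls; cat > h.py <<'E'
import numpy as np, cv2
from bench import monitor, camera, finish_job, boxes_of
from scipy.spatial.transform import Rotation as R
E
python3 - <<'E'
from h import *
for c in ["top","side"]:
    d=camera(c); cv2.imwrite(f"pics/{c}0.png",d["color"]); np.savez(f"{c}0.npz",**d)
    print(c,d["mtx"].round(1).tolist(),d["T"].round(3).tolist(),[k for k in d])
    for q in ["box","cover","module1_mid","latch_nub","cover_grip","screwdriver","tape_roll","grease_jar","latch"]:
        print(q,[(np.round(b["bbox"]).astype(int).tolist(),round(b["conf"],2)) for b in boxes_of(c,q)[:6]])
print(monitor.state())
E
```

```text
pics
top [[488.3, 0.0, 260.9], [0.0, 488.3, 188.5], [0.0, 0.0, 1.0]] [[-0.025, 0.979, -0.201, 0.299], [-1.0, -0.024, 0.006, -0.009], [0.001, 0.201, 0.98, 1.576], [0.0, 0.0, 0.0, 1.0]] ['color', 'mtx', 'T']
box [([211, 153, 281, 214], 0.67)]
cover [([124, 212, 190, 256], 0.67)]
module1_mid []
latch_nub [([234, 158, 252, 170], 0.51)]
cover_grip [([121, 214, 189, 258], 0.89), ([207, 150, 277, 214], 0.75)]
screwdriver [([258, 245, 289, 254], 0.83), ([239, 158, 252, 169], 0.71)]
tape_roll [([153, 155, 187, 181], 0.55)]
grease_jar [([299, 124, 321, 150], 0.85)]
latch [([239, 157, 253, 171], 0.7)]
side [[416.9, 0.0, 255.9], [0.0, 416.9, 194.4], [0.0, 0.0, 1.0]] [[-0.97, 0.173, -0.172, 0.388], [-0.244, -0.707, 0.663, 0.681], [-0.007, 0.685, 0.728, 0.865], [0.0, 0.0, 0.0, 1.0]] ['color', 'mtx', 'T']
box [([180, 174, 273, 266], 0.73)]
cover [([210, 297, 297, 384], 0.81)]
module1_mid [([290, 149, 317, 172], 0.53), ([268, 119, 287, 144], 0.47)]
latch_nub [([198, 190, 217, 211], 0.59)]
cover_grip [([211, 298, 300, 382], 0.88)]
screwdriver [([302, 201, 315, 261], 0.56)]
tape_roll [([150, 283, 190, 324], 0.86)]
grease_jar [([191, 145, 209, 172], 0.61)]
latch [([197, 196, 216, 213], 0.5)]
{'time': 1.0, 'joint_positions': array([-1.39708616e+00,  8.71722736e-02,  1.37072575e+00, -1.63064746e-05,
        1.68362563e+00, -1.03093090e-01]), 'qd': array([-1.14529423e-03, -2.22974416e-04, -6.22249784e-04,  9.78584394e-05,
       -5.24878100e-05,  6.86090850e-04]), 'tau': array([ 1.01860609e-03, -3.51734233e+01, -3.13467157e+01, -1.22040606e-04,
        4.34512867e-04,  2.89096704e-06]), 'position': array([ 0.15029916, -0.52904876,  0.40474297]), 'eef_rot': array([ 9.90437899e-01,  1.37959294e-01, -6.87840481e-06,  3.47649866e-05]), 'ft_force': array([ 0.2201797 , -0.29721973, -0.4244669 ]), 'ft_torque': array([-0.01599869,  0.03467251,  0.0210923 ]), 'gripper_width': 0.08550857440822479}
```

```bash
python3 - <<'E'
import cv2
t=cv2.imread("pics/top0.png");s=cv2.imread("pics/side0.png")
cv2.imwrite("pics/t1.png",cv2.resize(t[110:270,110:376],None,fx=3,fy=3,interpolation=cv2.INTER_CUBIC))
cv2.imwrite("pics/s1.png",cv2.resize(s[100:384,140:360],None,fx=2.1,fy=2.1,interpolation=cv2.INTER_CUBIC))
E
```

```text
(no output)
```

View pics/t1.png

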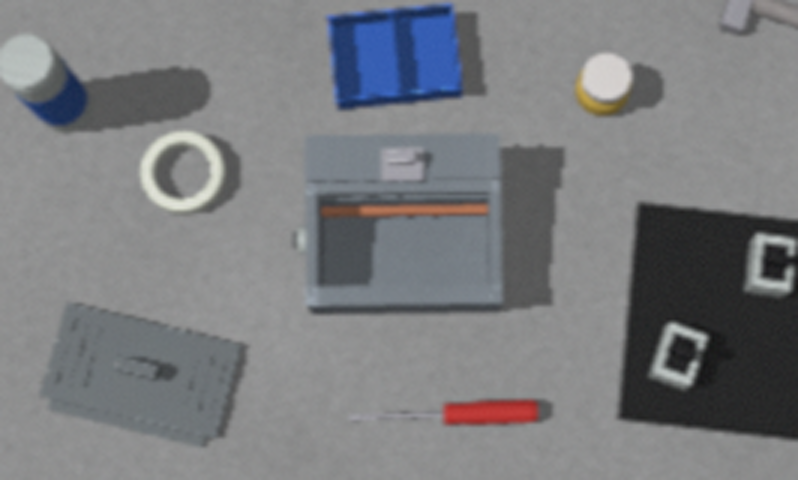

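View pics/s1.png

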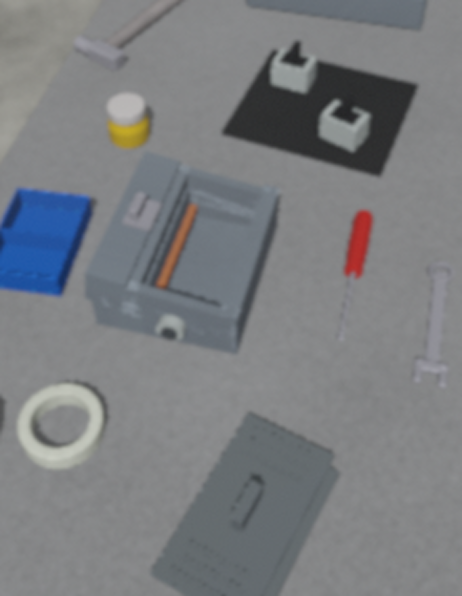

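Two modules stand on the mat (top crop ≈(770,265) and (680,355)); the box's socket faces the left (+y), cover lies at (145,370) with its lip edge on the near side. The bench holds no third module. Next, rough positions.

```bash
cat >> h.py <<'E'
def ray(d,uv,fish=False):
    uv=np.array(uv,float); K=d["mtx"]; p=(uv-K[:2,2])/[K[0,0],K[1,1]]
    if fish:
        r=np.hypot(*p)+1e-12; v=np.array([p[0]/r*np.sin(r),p[1]/r*np.sin(r),np.cos(r)])
    else: v=np.array([p[0],p[1],1.])
    v=v*[1,-1,-1]; return d["T"][:3,3], d["T"][:3,:3]@v
def p2w(d,uv,z,fish=False):
    o,v=ray(d,uv,fish); return o+v*(z-o[2])/v[2]
def w2p(d,P,fish=False):
    c=(np.atleast_2d(P)-d["T"][:3,3])@d["T"][:3,:3]*[1,-1,-1]; K=d["mtx"]
    if fish:
        r=np.hypot(c[:,0],c[:,1])+1e-12; q=c[:,:2]*(np.arctan2(r,c[:,2])/r)[:,None]
    else: q=c[:,:2]/c[:,2:]
    return q*[K[0,0],K[1,1]]+K[:2,2]
def go(grasp,Rt,off=0.155):
    """shift (mm, tool axes) and rotvec to bring grasp point to world pos with tool rotation Rt"""
    s=monitor.state(); R0=R.from_quat(s["eef_rot"]); Rt=R.from_matrix(Rt) if not isinstance(Rt,R) else Rt
    tcp=np.array(grasp)-Rt.apply([0,0,off])
    print("d",(R0.inv().apply(tcp-s["position"])*1000).round(1),"rot",(R0.inv()*Rt).as_rotvec().round(3))
def down(yaw): # jaws (tool y) along world direction yaw
    z=np.array([0,0,-1.]); y=np.array([np.cos(yaw),np.sin(yaw),0]); return np.c_[np.cross(y,z),y,z]
def load(n): d=np.load(n); return {k:d[k] for k in d.files}
E
python3 - <<'E'
from h import *
d=load("top0.npz")
c=lambda x,y,z: p2w(d,(110+x/3,110+y/3),z).round(3)
print("box near corners",c(307,305,.07),c(502,303,.07),"far",c(305,135,.1),c(500,135,.1))
print("mods",c(770,265,.048),c(680,355,.048))
print("rib",c(140,368,.035),"cover corners",c(70,305,.011),c(245,345,.011),c(42,395,.011),c(225,437,.011))
w=camera("wrist");print(w["mtx"],w["T"].round(3)); np.savez("w0.npz",**w)
s=monitor.state(); R0=R.from_quat(s["eef_rot"]); print(R0.as_matrix().round(3))
print("cam in tool",R0.inv().apply(w["T"][:3,3]-s["position"]).round(3),(R0.inv().as_matrix()@w["T"][:3,:3]).round(3))
go([.28,-.28,.2],down(np.pi/2)); go([.28,-.28,.2],down(-np.pi/2))
E
```

```text
box near corners [0.538 0.134 0.07 ] [ 0.535 -0.069  0.07 ] far [0.713 0.132 0.1  ] [ 0.708 -0.071  0.1  ]
mods [ 0.573 -0.355  0.048] [ 0.479 -0.254  0.048]
rib [0.481 0.314 0.035] cover corners [0.554 0.395 0.011] [0.506 0.206 0.011] [0.458 0.423 0.011] [0.408 0.227 0.011]
[[297.31863964   0.         261.12008319]
 [  0.         297.31863964 194.82696851]
 [  0.           0.           1.        ]] [[ 0.272  0.923  0.27   0.218]
 [-0.962  0.261  0.077 -0.51 ]
 [ 0.    -0.281  0.96   0.374]
 [ 0.     0.     0.     1.   ]]
[[ 0.962  0.273  0.   ]
 [ 0.273 -0.962 -0.   ]
 [-0.     0.    -1.   ]]
cam in tool [ 0.071 -0.     0.031] [[-0.001  0.96   0.281]
 [ 1.     0.001 -0.   ]
 [-0.     0.281 -0.96 ]]
d [ 192.8 -204.1   49.7] rot [ 0.     0.    -2.865]
d [ 192.8 -204.1   49.7] rot [ 0.    -0.     0.277]
```

```bash
python3 - <<'E'
from h import *
go([.52,-.26,.19],down(0))
E
```

```text
d [ 429.2 -157.8   59.7] rot [ 0.     0.    -1.294]
```

```bash
python3 -m handwheel '215 -79 30 0 0 0 0;215 -79 30 0 0 0 0;215 -79 30 0 0 0 0;215 -79 30 0 0 0 0;215 -79 30 0 0 0 0' 40
python3 -m handwheel '214 -79 30 0 0 0 0;214 -79 30 0 0 0 0;214 -79 30 0 0 0 0;214 -79 30 0 0 0 0;214 -79 30 0 0 0 0'
python3 -m handwheel '0 0 0 0 0 -.647 0;0 0 0 0 0 -.647 0;0 0 0 0 0 -.647 0;0 0 0 0 0 -.647 0;0 0 0 0 0 -.647 0'
python3 -m handwheel '0 0 0 0 0 -.647 0;0 0 0 0 0 -.647 0;0 0 0 0 0 -.647 0;0 0 0 0 0 -.647 0;0 0 0 0 0 -.647 0'
python3 - <<'E'
from h import *
w=camera("wrist"); np.savez("w1.npz",**w); cv2.imwrite("pics/w1.png",cv2.resize(w["color"],None,fx=1.55,fy=1.55,interpolation=cv2.INTER_CUBIC))
for q in ["module1_mid","box","screwdriver"]:
    print(q,[(np.round(b["bbox"]).astype(int).tolist(),round(b["conf"],2)) for b in boxes_of("wrist",q)[:6]])
E
```

```text
time: 1.55
position: [0.3376, -0.3921, 0.3743]
eef_rot: [0.99, 0.139, 0.0, -0.0]
ft_force: [0.5, -0.6, 0.1]
gripper_width: 0.0856
time: 2.05
position: [0.522, -0.2573, 0.344]
eef_rot: [0.99, 0.139, 0.0, -0.001]
ft_force: [-0.8, -0.7, -0.3]
gripper_width: 0.0856
time: 2.55
position: [0.5199, -0.2598, 0.3446]
eef_rot: [0.894, 0.447, -0.0, -0.0]
ft_force: [0.7, 0.3, -0.2]
gripper_width: 0.0854
time: 3.05
position: [0.5198, -0.2599, 0.3447]
eef_rot: [0.706, 0.708, -0.0, 0.0]
ft_force: [0.8, 0.6, 0.6]
gripper_width: 0.0853
module1_mid [([280, 0, 476, 21], 0.67)]
box [([280, 1, 473, 19], 0.87), ([456, 103, 512, 156], 0.6)]
screwdriver [([160, 0, 188, 36], 0.61), ([284, 241, 346, 305], 0.37)]
```

View pics/w1.png

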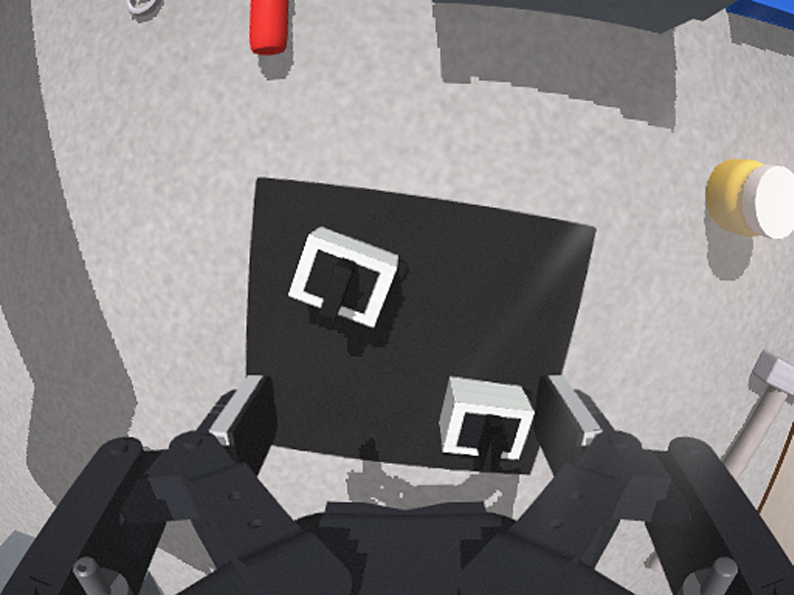

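Both modules seen in wrist picture: (343,285) and (487,430), black fins in the middle. I'll rectify to the z=48 mm plane to get pose, with brightened crop to find the black feet.

```bash
cat >> h.py <<'E'
def rectify(d,z,x0,x1,y0,y1,res=.0005,fish=True):
    """image rows: x decreasing downward; cols: y decreasing to the right"""
    xs=np.arange(x1,x0,-res); ys=np.arange(y1,y0,-res); Y,X=np.meshgrid(ys,xs)
    uv=w2p(d,np.c_[X.ravel(),Y.ravel(),np.full(X.size,z)],fish).astype(np.float32).reshape(*X.shape,2)
    return cv2.remap(d["color"],uv[...,0],uv[...,1],cv2.INTER_CUBIC)
E
python3 - <<'E'
from h import *
d=load("w1.npz"); out=[]
for cx,cy in [(.479,-.254),(.573,-.355)]:
    im=rectify(d,.048,cx-.06,cx+.06,cy-.06,cy+.06)
    m=(im.min(2)>170).astype(np.uint8); n,l,st,c=cv2.connectedComponentsWithStats(m)
    k=1+np.argmax(st[1:,4]); pts=np.argwhere(l==k)[:,::-1].astype(np.float32)
    r=cv2.minAreaRect(pts); b=cv2.boxPoints(r)
    P=np.c_[cx+.06-b[:,1]*.0005, cy+.06-b[:,0]*.0005]
    print("center",(cx+.06-r[0][1]*.0005).round(4),(cy+.06-r[0][0]*.0005).round(4),"size mm",np.array(r[1])*.5,"corners",P.round(4).tolist())
    e=P[1]-P[0]; f=P[2]-P[1]; e=e if np.hypot(*e)>np.hypot(*f) else f
    print("long axis deg",np.degrees(np.arctan2(e[1],e[0])))
    g=(np.clip((rectify(d,.012,cx-.06,cx+.06,cy-.06,cy+.06)/255.)*3,0,1)**.6*255).astype(np.uint8)
    out.append(cv2.resize(np.hstack([im]),None,fx=1.6,fy=1.6)); out.append(cv2.resize(g,None,fx=1.6,fy=1.6))
im=np.vstack([np.hstack(out[:2]),np.hstack(out[2:])]); print(im.shape); cv2.imwrite("pics/m1.png",cv2.resize(im,(590,590)))
E
```

```text
Traceback (most recent call last):
AttributeError: 'float' object has no attribute 'round'
```

```bash
cat > m.py <<'E'
from h import *
d=load("w1.npz"); out=[]
for cx,cy in [(.479,-.254),(.573,-.355)]:
    im=rectify(d,.048,cx-.06,cx+.06,cy-.06,cy+.06)
    m=(im.min(2)>170).astype(np.uint8); n,l,st,c=cv2.connectedComponentsWithStats(m)
    k=1+np.argmax(st[1:,4]); pts=np.argwhere(l==k)[:,::-1].astype(np.float32)
    r=cv2.minAreaRect(pts); b=cv2.boxPoints(r)
    P=np.c_[cx+.06-b[:,1]*.0005, cy+.06-b[:,0]*.0005]
    print("center",P.mean(0).round(4),"size mm",np.array(r[1])*.5)
    e=P[1]-P[0]; f=P[2]-P[1]; e=e if np.hypot(*e)>np.hypot(*f) else f
    print("long axis deg",np.degrees(np.arctan2(e[1],e[0])))
    g=(np.clip((rectify(d,.012,cx-.06,cx+.06,cy-.06,cy+.06)/255.)*3,0,1)**.6*255).astype(np.uint8)
    out+=[im,g]
im=np.vstack([np.hstack(out[:2]),np.hstack(out[2:])]); cv2.imwrite("pics/m1.png",cv2.resize(im,(590,590)))
E
python3 m.py
```

```text
center [ 0.4819 -0.2506] size mm [46.96268082 56.1791687 ]
long axis deg -21.250513
center [ 0.5743 -0.3495] size mm [58.20890808 62.5493927 ]
long axis deg -9.272598
```

View pics/m1.png

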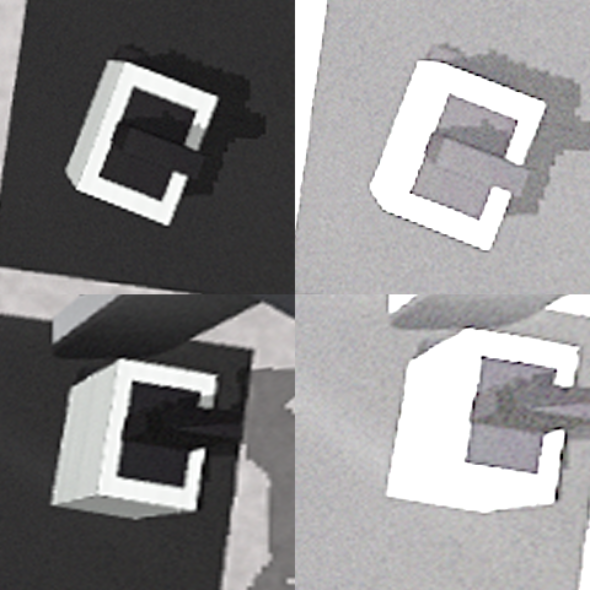

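Feet: mat is clear right up to the −x faces, dark projection at the +x side, so feet point +x. M1 ≈ (.481,−.253) yaw −20°, M2 ≈ (.576,−.359) yaw −8.6°.

```bash
python3 - <<'E'
from h import *
go([.4806,-.2534,.10],down(np.radians(-20.2)))
E
```

```text
d [  6.4 -39.2  89.7] rot [-0.     0.     0.351]
```

```bash
python3 -m handwheel '6.4 -39.2 89.7 0 0 .351 0;6.4 -39.2 89.7 0 0 .351 0;6.4 -39.2 89.7 0 0 .351 0;6.4 -39.2 89.7 0 0 .351 0' 
python3 -m handwheel '0 0 31 0 0 0 0;0 0 31 0 0 0 .4;0 0 31 0 0 0 1;0 0 31 0 0 0 1;0 0 31 0 0 0 1' 60
python3 -m handwheel '0 0 0 0 0 0 1;0 0 0 0 0 0 1;0 0 0 0 0 0 1;0 0 0 0 0 0 1;0 0 0 0 0 0 1' 60
python3 -m handwheel '0 0 -50 0 0 0 1;0 0 -100 0 0 0 1;0 0 -100 0 0 0 1;0 0 -100 0 0 0 1'
python3 - <<'E'
from h import *
w=camera("wrist"); np.savez("w2.npz",**w); cv2.imwrite("pics/w2.png",w["color"])
print(monitor.state()["gripper_width"])
go([.62,.03,.25],down(0))
E
```

```text
time: 3.65
position: [0.4791, -0.2527, 0.252]
eef_rot: [0.82, 0.572, -0.001, -0.003]
ft_force: [0.8, -0.1, 0.9]
gripper_width: 0.0853
time: 4.15
position: [0.4814, -0.2539, 0.2261]
eef_rot: [0.82, 0.573, 0.001, 0.002]
ft_force: [-0.5, 0.1, 0.3]
gripper_width: 0.0285
time: 4.65
position: [0.4811, -0.2538, 0.2255]
eef_rot: [0.82, 0.573, 0.001, 0.001]
ft_force: [0.7, -0.1, 6.1]
gripper_width: 0.0091
time: 5.05
position: [0.4806, -0.2534, 0.3249]
eef_rot: [0.82, 0.573, 0.0, 0.001]
ft_force: [-0.7, 1.1, -2.1]
gripper_width: 0.0087
0.008585218147795698
d [314.   33.8 -82.3] rot [-0.002 -0.001 -0.351]
```

View pics/w2.png

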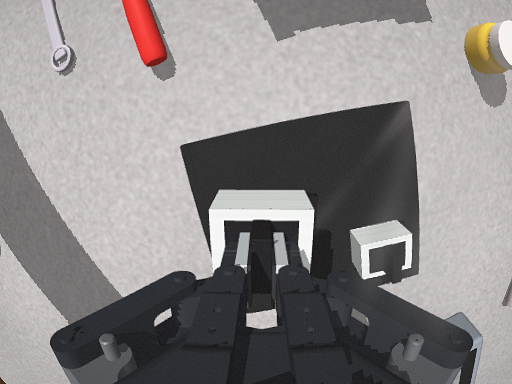

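```bash
python3 -m handwheel '205 34 -82 0 0 0 1;205 34 -82 0 0 0 1;205 34 -82 0 0 0 1;205 34 -82 0 0 0 1;205 34 -82 0 0 0 1' 
python3 -m handwheel '0 0 0 0 0 -.351 1;0 0 0 0 0 -.351 1;0 0 0 0 0 -.351 1;0 0 0 0 0 -.351 1'
python3 - <<'E'
from h import *
w=camera("wrist"); np.savez("w3.npz",**w); cv2.imwrite("pics/w3.png",cv2.resize(w["color"],None,fx=1.55,fy=1.55,interpolation=cv2.INTER_CUBIC))
s=monitor.state();print(s["gripper_width"],s["position"],s["ft_force"])
E
```

```text
time: 5.6
position: [0.5842, -0.0692, 0.4042]
eef_rot: [0.819, 0.574, -0.001, -0.002]
ft_force: [0.4, -0.7, -1.9]
gripper_width: 0.0086
time: 6.0
position: [0.5829, -0.0724, 0.4022]
eef_rot: [0.707, 0.707, -0.002, -0.003]
ft_force: [0.5, 1.1, -1.8]
gripper_width: 0.0085
0.009100597976413743 [ 0.5829162  -0.07256187  0.40265483] [-0.7533226   0.25392354 -1.23330189]
```

View pics/w3.png

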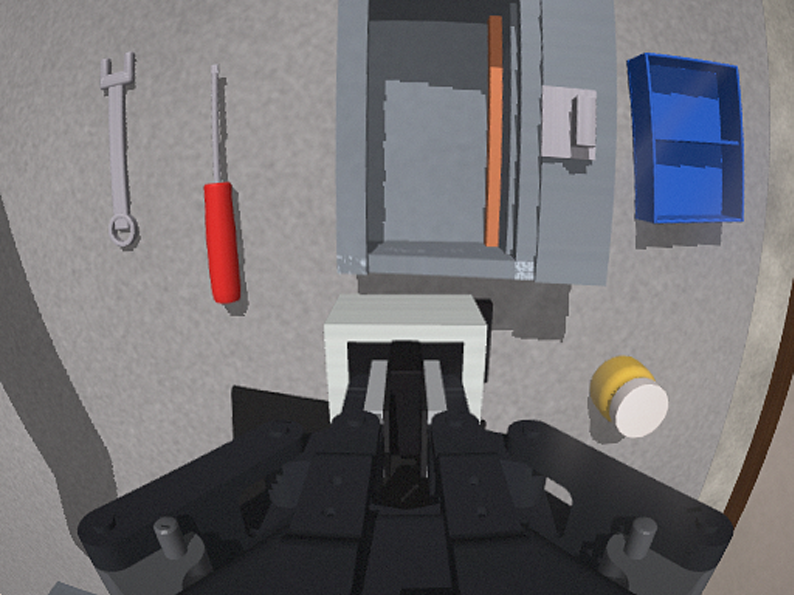

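```bash
cat >> h.py <<'E'
c8,s8=np.cos(np.radians(8)),np.sin(np.radians(8))
def rim(x,y,z): return np.array([-44+x*c8-z*s8,y,70+x*s8+z*c8])/1000
RB=lambda p: R.from_euler('z',p[2]).as_matrix()
def b2w(p,P): return np.array(P)@RB(p).T+[p[0],p[1],0]
E
python3 - <<'E'
from h import *
from scipy.optimize import least_squares
d=load("w3.npz")
F=[(rim(155,-102,6),(607,285),1),(rim(-3,-90,7),(369,247),1),(np.array([39,-90,15])/1e3,(486,247),1),(np.array([48,-90,0])/1e3+[0,0,rim(93,0,0)[2]],(515,252),.7),(rim(107,-102,6),(538,279),.7),
 (np.array([-65,-102,73])/1e3,(338,273),.5)]
P=np.array([f[0] for f in F]);uv=np.array([f[1] for f in F])/1.55-.0;w=np.array([f[2] for f in F])
f=lambda p:((w2p(d,b2w(p,P),True)-uv)*w[:,None]).ravel()
r=least_squares(f,[.6,.03,0],loss='soft_l1'); p=r.x; print(p.round(4),(f(p).reshape(-1,2)).round(1))
np.save("box.npy",p)
def wire():
    L=[]
    S=lambda *a:L.append(a)
    for y in(-90,90): S(rim(-3,y,7),rim(107,y,0)); 
    for y in(-102,102): S(rim(107,y,6),rim(155,y,6)); S(rim(-20,y,7),rim(107,y,0))
    S(rim(-3,-90,7),rim(-3,90,7));S(rim(107,-102,6),rim(107,102,6));S(rim(155,-102,6),rim(155,102,6))
    for x,z in((39,15),(39,27)): S(np.array([x,-90,z])/1e3,np.array([x,90,z])/1e3)
    for x in(-60,48): S(np.array([x,-90,5])/1e3,np.array([x,90,5])/1e3)
    return L
def draw(d,fish,sc):
    im=cv2.resize(d["color"],None,fx=sc,fy=sc,interpolation=cv2.INTER_CUBIC)
    for a,b in wire():
        q=w2p(d,b2w(p,np.linspace(a,b,20)),fish)*sc
        cv2.polylines(im,[q.astype(np.int32)],False,(0,255,255),1)
    return im
a=draw(d,True,2)[:400,380:850]; t=draw(load("top0.npz"),False,4)[580:880,800:1160]
o=np.zeros((400,830,3),np.uint8); o[:,:470]=a; o[:300,470:]=t
cv2.imwrite("pics/fit.png",o[:,:800])
E
```

```text
[ 0.608   0.0371 -0.042 ] [[ 0.1  0.1]
 [-0.4  0.8]
 [-0.2 -4.3]
 [ 0.6  2.2]
 [-0.5 -0.1]
 [ 1.6 -2.8]]
```

View pics/fit.png

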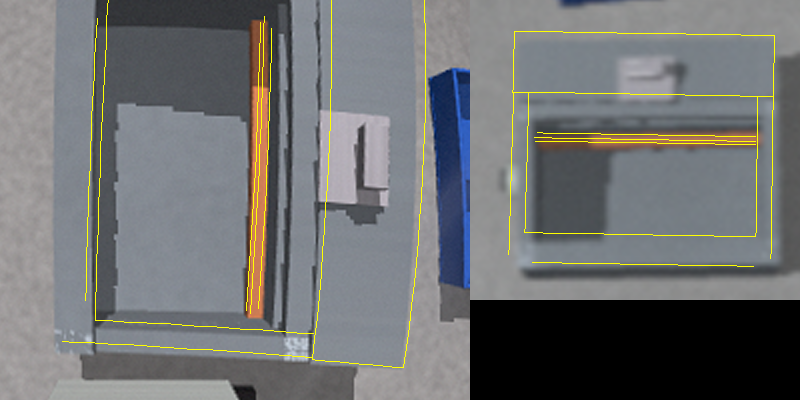

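```bash
cat > bf.py <<'E'
from h import *
from scipy.optimize import least_squares
d=load("w3.npz"); t=load("top0.npz")
B=lambda *a:np.array(a)/1e3
# lines: (3D a, 3D b, observed pixels (in fit.png), camera)
WL=[(B(39,-90,15),B(39,90,15),[(247,318),(250,20)]),(rim(-3,-90,7),rim(-3,90,7),[(96,315),(95,10)]),
    (rim(107,-102,6),rim(107,102,6),[(314,325),(318,150),(319,60)]),(rim(-3,-90,7),rim(0,-90,0),[(96,322)]),
    (rim(0,-90,0),rim(90,-90,0),[(150,322),(250,327)]),(rim(107,-102,6),rim(155,-102,6),[(330,361),(400,368)])]
TL=[(rim(107,-102,6),rim(107,102,6),[(530,96),(760,97)]),(rim(155,-102,6),rim(155,102,6),[(520,33),(770,35)]),
    (rim(107,102,6),rim(155,102,6),[(516,50),(517,90)]),(rim(107,-102,6),rim(155,-102,6),[(774,50),(774,90)])]
def res(p):
    o=[]
    for cam,fish,LL,sc,off in((d,True,WL,2,(380,0)),(t,False,TL,4,(800-470,580))):
        for a,b,pts in LL:
            q=w2p(cam,b2w(p,np.linspace(a,b,60)),fish)
            for u in pts:
                x=(np.array(u)+off)/sc; k=np.argmin(((q-x)**2).sum(1)); k=min(max(k,1),58)
                n=q[k+1]-q[k-1]; n/=np.linalg.norm(n); e=x-q[k]; o.append((n[0]*e[1]-n[1]*e[0])*(1 if fish else 1))
    return np.array(o)
r=least_squares(res,[.612,.034,-.015],loss='soft_l1'); p=r.x; print(p.round(4),res(p).round(1)); np.save("box.npy",p)
s=monitor.state(); print("TCP box frame",(np.array(s["position"]-[p[0],p[1],0])@RB(p)*1e3).round(1))
w=lambda x,y,z: b2w(p,B(x,y,z))
go(w(-10,62,155),down(p[2]))
print((R.from_quat(s["eef_rot"]).as_matrix()@[0,1,0]).round(4))
E
python3 bf.py
```

```text
[ 0.6042  0.0361 -0.0155] [ 1.5 -0.1  1.8 -0.7  0.3 -1.7 -1.3 -0.9 -1.2 -1.1  0.6  1.9  1.   0.2
  1.5  0.5  1.   1.3  0.4  0.3]
TCP box frame [ -19.6 -109.   402.7]
d [170.7  12.6  92.8] rot [-0.006 -0.001  0.014]
[ 1.     -0.0011 -0.0058]
```

```bash
python3 -m handwheel '171 13 0 -.006 0 .014 1;171 13 0 -.006 0 .014 1;171 13 0 -.006 0 .014 1;171 13 0 -.006 0 .014 1;171 13 40 -.006 0 .014 1' 
python3 -m handwheel '0 0 55 0 0 0 1;0 0 55 0 0 0 1;0 0 55 0 0 0 1'
python3 - <<'E'
from h import *
w=camera("wrist"); np.savez("w4.npz",**w); cv2.imwrite("pics/w4.png",cv2.resize(w["color"],None,fx=1.55,fy=1.55,interpolation=cv2.INTER_CUBIC)[:460])
p=np.load("box.npy");go(b2w(p,[-.008,.062,.0705]),down(p[2]))
E
```

```text
time: 6.55
position: [0.5969, 0.102, 0.3712]
eef_rot: [0.711, 0.703, 0.007, 0.006]
ft_force: [0.9, -0.7, -1.0]
gripper_width: 0.0089
time: 6.85
position: [0.5957, 0.0981, 0.308]
eef_rot: [0.712, 0.702, -0.001, -0.0]
ft_force: [0.6, -0.6, -1.1]
gripper_width: 0.0087
d [ 0.2 -0.1 86. ] rot [0.006 0.    0.001]
```

View pics/w4.png

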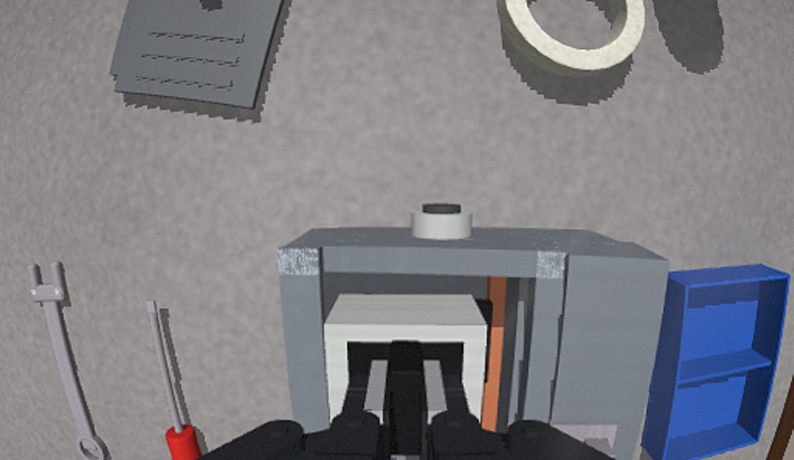

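```bash
python3 - <<'E'
from h import *
d=load("w4.npz"); p=np.load("box.npy")
for n,P in [("ledge end",rim(-3,90,7)),("ledge mid",rim(-3,60,7)),("far corner",rim(155,102,6)),("step",rim(107,102,6)),("rail",np.array([39,90,27])/1e3),("rail bot",np.array([39,60,15])/1e3)]:
    print(n,(w2p(d,b2w(p,P),True)*1.55).round(0))
q=b2w(p,rim(-3,90,7)); print(q, p2w(d,np.array([322,275])/1.55,q[2],True))
E
```

```text
ledge end [[321. 268.]]
ledge mid [[325. 331.]]
far corner [[672. 255.]]
step [[572. 249.]]
rail [[494. 249.]]
rail bot [[488. 296.]]
[0.55764941 0.1268624  0.07651436] [0.55776306 0.12363159 0.07651436]
```

```bash
python3 -c "
import numpy as np; np.save('box.npy',[.6027,.0335,-.0155])"
python3 -m handwheel '0 0 40 .006 0 0 1;0 0 75 .006 0 0 1;0 0 82 .006 0 0 1;0 0 82 .006 0 0 1'
python3 -m handwheel '0 0 3 0 0 0 1;0 0 5 0 0 0 1;0 0 5 0 0 0 1'
python3 -m handwheel '0 8 0 0 0 0 1;0 14 0 0 0 0 1;0 18 0 0 0 0 1;0 18 0 0 0 0 1'
```

```text
time: 7.3
position: [0.5976, 0.0981, 0.2305]
eef_rot: [0.712, 0.702, 0.001, 0.001]
ft_force: [-0.4, 0.5, -1.9]
gripper_width: 0.0088
time: 7.6
position: [0.5974, 0.0984, 0.2258]
eef_rot: [0.712, 0.702, 0.001, 0.001]
ft_force: [-0.8, 0.3, -2.1]
gripper_width: 0.0084
time: 8.0
position: [0.6154, 0.098, 0.2238]
eef_rot: [0.712, 0.702, -0.0, -0.0]
ft_force: [-0.8, 0.2, -1.9]
gripper_width: 0.0089
```

```bash
python3 -m handwheel '0 0 2 0 0 0 1;0 0 3 0 0 0 1;0 3 3 0 0 0 1;0 5 3 0 0 0 1;0 5 3 0 0 0 1'
python3 -m handwheel '4 0 0 0 0 0 1;7 0 0 0 0 0 1;7 0 0 0 0 0 1'
```

```text
time: 8.5
position: [0.6175, 0.0982, 0.2227]
eef_rot: [0.712, 0.702, -0.003, -0.003]
ft_force: [-14.5, -0.3, 12.2]
gripper_width: 0.0086
time: 8.8
position: [0.6176, 0.1017, 0.2229]
eef_rot: [0.712, 0.702, -0.007, 0.001]
ft_force: [-14.5, -11.9, 14.5]
gripper_width: 0.0088
```

```bash
python3 -m handwheel '3 0 0 0 0 0 1;3 0 0 0 0 0 1;3 0 0 0 0 0 .7;3 0 0 0 0 0 .6;3 0 0 0 0 0 .6'
python3 -m handwheel '0 0 0 0 0 0 .6;0 0 0 0 0 0 .6;0 0 -40 0 0 0 .6;0 0 -80 0 0 0 .6;0 0 -130 0 0 0 .6'
python3 - <<'E'
from h import *
w=camera("wrist"); np.savez("w5.npz",**w); cv2.imwrite("pics/w5.png",cv2.resize(w["color"],None,fx=1.55,fy=1.55,interpolation=cv2.INTER_CUBIC)[:500])
go([.576,-.3591,.2],down(np.radians(-8.6)))
E
```

```text
time: 9.3
position: [0.6201, 0.1083, 0.221]
eef_rot: [0.712, 0.702, 0.0, 0.0]
ft_force: [-0.8, -0.5, 0.5]
gripper_width: 0.0341
time: 9.8
position: [0.6196, 0.1082, 0.35]
eef_rot: [0.712, 0.702, -0.002, -0.002]
ft_force: [0.4, 0.2, -0.6]
gripper_width: 0.0346
d [-468.   -38.7    6.6] rot [ 0.015 -0.003  0.137]
```

View pics/w5.png

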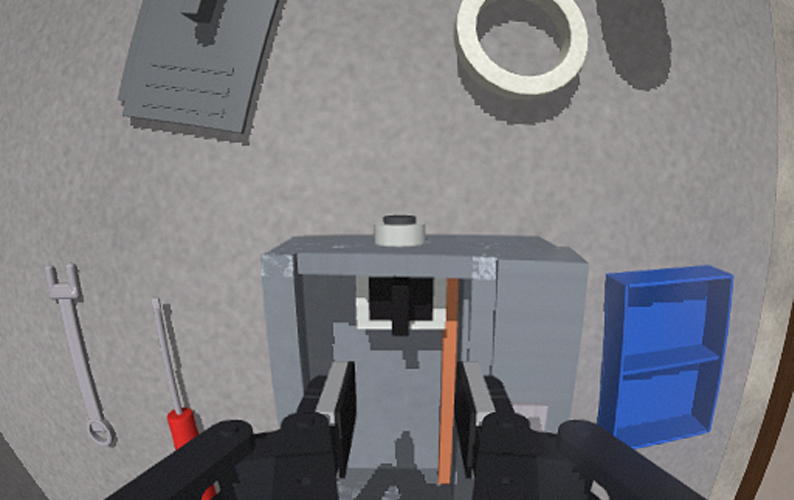

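Module 1 sits at the socket end ((400,300)) against wall and rail. Next module 2.

```bash
python3 -m handwheel '-234 -19 3 .015 0 0 0;-234 -19 3 .015 0 0 0;-234 -19 3 .015 0 0 0;-234 -19 3 .015 0 0 0;-234 -19 3 .015 0 0 0'
python3 -m handwheel '-234 -19 3 0 0 0 0;-234 -19 3 0 0 0 0;-234 -19 3 0 0 0 0;-234 -19 3 0 0 0 0;-234 -19 3 0 0 .137 0'
python3 - <<'E'
from h import *
go([.576,-.3591,.10],down(np.radians(-8.6)))
w=camera("wrist"); np.savez("w6.npz",**w); 
im=rectify(w,.048,.5,.65,-.43,-.29); cv2.imwrite("pics/w6.png",cv2.resize(im,None,fx=2,fy=2))
E
```

```text
time: 10.35
position: [0.5972, -0.1285, 0.3478]
eef_rot: [0.713, 0.702, -0.006, -0.005]
ft_force: [0.5, 0.8, 0.5]
gripper_width: 0.0856
time: 10.85
position: [0.5746, -0.3626, 0.3447]
eef_rot: [0.76, 0.65, -0.006, -0.005]
ft_force: [-0.2, 0.8, 0.5]
gripper_width: 0.0851
d [ 3.9  2.2 89.7] rot [-0.015  0.003 -0.006]
```

View pics/w6.png

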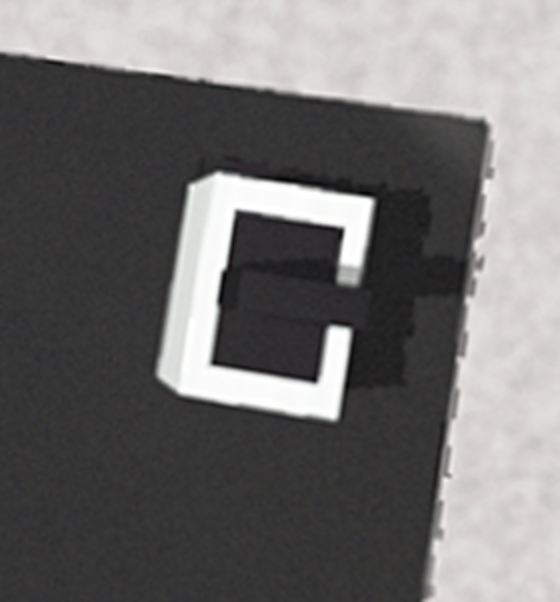

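```bash
python3 -m handwheel '4 2 90 -.015 0 -.002 0;4 2 90 -.015 0 -.002 0;4 2 120 -.015 0 0 0;4 2 120 -.015 0 0 .4;4 2 120 -.015 0 0 1' 60
python3 -m handwheel '0 0 1 0 0 0 1;0 0 1 0 0 0 1;0 0 1 0 0 0 1;0 0 1 0 0 0 1;0 0 1 0 0 0 1' 60
python3 -m handwheel '0 0 -50 0 0 0 1;0 0 -100 0 0 0 1;0 0 -120 0 0 0 1;0 0 -120 0 0 0 1;0 0 -120 0 0 .15 1'
python3 - <<'E'
from h import *
p=np.load("box.npy"); print(monitor.state()["gripper_width"]); go(b2w(p,[-.008,.022,.19]),down(p[2]))
E
```

```text
time: 11.4
position: [0.5764, -0.3555, 0.2252]
eef_rot: [0.758, 0.652, -0.001, 0.0]
ft_force: [-0.4, 0.5, 1.0]
gripper_width: 0.0595
time: 11.9
position: [0.5768, -0.356, 0.2268]
eef_rot: [0.758, 0.652, -0.0, 0.003]
ft_force: [0.7, 0.2, 5.9]
gripper_width: 0.0088
time: 12.4
position: [0.5759, -0.3553, 0.3429]
eef_rot: [0.806, 0.592, -0.001, -0.0]
ft_force: [-0.4, 0.5, -3.4]
gripper_width: 0.0088
0.008762035627319602
d [ 397.7 -105.1   -2.6] rot [-0.002  0.001 -0.289]
```

```bash
python3 -m handwheel '200 -53 -10 0 0 0 1;200 -53 -10 0 0 0 1;200 -53 -10 0 0 0 1;200 -53 -10 0 0 0 1;200 -53 -10 0 0 0 1'
python3 -m handwheel '200 -53 0 0 0 0 1;200 -53 0 0 0 0 1;200 -53 0 0 0 0 1;200 -53 0 0 0 0 1;200 -53 0 0 0 0 1'
python3 -m handwheel '0 0 0 0 0 -.289 1;0 0 0 0 0 -.289 1;0 0 0 0 0 -.289 1;0 0 0 0 0 -.289 1'
python3 - <<'E'
from h import *
p=np.load("box.npy"); print(monitor.state()["gripper_width"]); go(b2w(p,[-.008,.026,.076]),down(p[2]))
E
```

```text
time: 12.9
position: [0.5845, -0.1433, 0.3506]
eef_rot: [0.803, 0.596, -0.001, -0.003]
ft_force: [1.4, -0.9, -3.1]
gripper_width: 0.0089
time: 13.4
position: [0.5928, 0.0629, 0.3499]
eef_rot: [0.803, 0.596, -0.002, -0.002]
ft_force: [0.2, -0.1, -2.6]
gripper_width: 0.0083
time: 13.8
position: [0.5934, 0.0573, 0.3513]
eef_rot: [0.713, 0.702, -0.002, -0.0]
ft_force: [0.2, 0.1, -2.4]
gripper_width: 0.009
0.008982533716051719
d [  2.7   2.1 120.3] rot [-0.004  0.003 -0.   ]
```

```bash
python3 -m handwheel '0 2 50 0 0 0 1;0 2 100 0 0 0 1;0 2 122 0 0 0 1;0 2 122 0 0 0 1;0 2 126 0 0 0 1'
python3 -m handwheel '0 8 0 0 0 0 1;0 14 2 0 0 0 1;0 17 2 0 0 0 1;0 22 3 0 0 0 1;0 24 3 0 0 0 1'
python3 -m handwheel '0 3 0 0 0 0 1;5 3 0 0 0 0 1;9 3 0 0 0 0 1;12 3 0 0 0 0 1;12 3 0 0 0 0 1'
```

```text
time: 14.3
position: [0.5958, 0.0572, 0.2274]
eef_rot: [0.712, 0.702, -0.001, 0.001]
ft_force: [0.9, -1.2, -2.0]
gripper_width: 0.0085
time: 14.8
position: [0.6176, 0.0575, 0.2245]
eef_rot: [0.711, 0.703, -0.005, -0.003]
ft_force: [-16.8, -0.1, 7.2]
gripper_width: 0.0089
time: 15.3
position: [0.6191, 0.0654, 0.2241]
eef_rot: [0.712, 0.702, -0.011, -0.001]
ft_force: [-19.0, -12.6, 8.5]
gripper_width: 0.0088
```

```bash
python3 -m handwheel '4 2 0 0 0 0 1;6 2 0 0 0 0 1;6 2 0 0 0 0 1'
python3 -m handwheel '0 0 0 0 0 0 .7;0 0 0 0 0 0 .6;0 0 0 0 0 0 .6;0 0 0 0 0 0 .6;-40 0 -40 0 0 0 .6'
python3 -m handwheel '-30 0 -70 0 0 0 .6;-30 0 -130 0 0 0 .6;-30 0 -160 0 0 0 .6;-30 0 -160 0 0 0 .6'
python3 - <<'E'
from h import *
w=camera("wrist"); np.savez("w7.npz",**w); p=np.load("box.npy")
cv2.imwrite("pics/w7.png",cv2.resize(rectify(w,.045,.53,.68,.0,.14,.00025),None,fx=1,fy=1))
print(monitor.state()["position"])
for q in["cover","cover_grip","cover_lip"]: print(q,[(np.round(b["bbox"]).astype(int).tolist(),round(b["conf"],2)) for b in boxes_of("wrist",q)[:3]])
E
```

```text
time: 15.6
position: [0.6204, 0.0694, 0.2245]
eef_rot: [0.712, 0.702, -0.015, -0.001]
ft_force: [-24.4, -19.9, 13.2]
gripper_width: 0.0085
time: 16.1
position: [0.623, 0.0428, 0.255]
eef_rot: [0.71, 0.705, -0.003, -0.004]
ft_force: [0.6, -1.0, -0.5]
gripper_width: 0.0339
time: 16.5
position: [0.6246, 0.01, 0.4303]
eef_rot: [0.712, 0.703, 0.005, 0.008]
ft_force: [0.5, -0.6, 1.1]
gripper_width: 0.0341
[0.62466843 0.01014839 0.43008489]
cover [([100, 1, 171, 16], 0.6)]
cover_grip [([100, 0, 174, 21], 0.56), ([225, 76, 272, 110], 0.48)]
cover_lip [([96, 0, 175, 20], 0.61)]
```

View pics/w7.png

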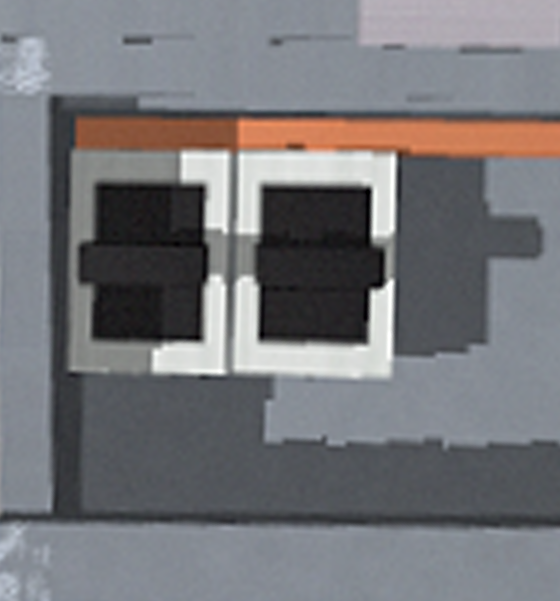

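Both modules sit on the rail and nearly touch (thin dark line at (230,260)); I'll push the row tight with closed fingers on module 2's free side.

```bash
python3 - <<'E'
from h import *
p=np.load("box.npy"); go([.617,.012,.048],down(p[2]))
E
python3 -m handwheel '0 -7 50 0 0 0 1;0 -7 100 0 0 0 1;0 -7 100 0 0 0 1;0 -7 100 0 0 0 1' 40
python3 - <<'E'
from h import *
p=np.load("box.npy"); go([.617,.012,.048],down(p[2]))
E
```

```text
d [  1.6  -7.3 216.2] rot [0.    0.002 0.004]
time: 17.1
position: [0.6165, 0.0106, 0.3164]
eef_rot: [0.711, 0.703, -0.003, -0.002]
ft_force: [0.2, 0.4, 0.9]
gripper_width: 0.0001
d [  1.6   1.3 113.4] rot [-0.007  0.002  0.004]
```

```bash
python3 -m handwheel '0 0 50 0 0 0 1;0 0 100 0 0 0 1;0 0 113 0 0 0 1;0 0 113 0 0 0 1' 40
python3 -m handwheel '10 0 0 0 0 0 1;16 0 0 0 0 0 1;20 0 0 0 0 0 1;24 0 0 0 0 0 1'
python3 -m handwheel '4 0 0 0 0 0 1;8 0 0 0 0 0 1;11 0 0 0 0 0 1;11 0 0 0 0 0 1'
```

```text
time: 17.5
position: [0.6175, 0.0101, 0.2069]
eef_rot: [0.711, 0.703, -0.001, 0.0]
ft_force: [0.3, -0.2, 1.0]
gripper_width: -0.0002
time: 17.9
position: [0.6181, 0.0336, 0.2095]
eef_rot: [0.711, 0.703, -0.001, 0.004]
ft_force: [-0.4, -9.3, 5.8]
gripper_width: -0.0
time: 18.3
position: [0.6187, 0.0371, 0.2097]
eef_rot: [0.712, 0.702, -0.007, 0.01]
ft_force: [-0.2, -26.7, 4.9]
gripper_width: 0.0001
```

```bash
python3 -m handwheel '-8 0 0 0 0 0 1;-14 0 0 0 0 0 1;-14 0 -50 0 0 0 1;-14 0 -100 0 0 0 1;-14 0 -150 0 0 0 1' 40
python3 -m handwheel '-60 0 -30 0 0 0 1;-60 0 -30 0 0 0 1;-60 0 -30 0 0 0 1'
python3 - <<'E'
from h import *
w=camera("wrist"); np.savez("w8.npz",**w); p=np.load("box.npy")
print(monitor.state()["position"])
for q in["latch_nub","latch"]: print(q,[(np.round(b["bbox"]).astype(int).tolist(),round(b["conf"],2)) for b in boxes_of("wrist",q)[:3]])
a=rectify(w,.045,.53,.68,.0,.14,.00025)
q=w2p(w,b2w(p,rim(125,0,15)),True)[0].astype(int); print(q)
x0,y0=q-[40,40]; b=w["color"][max(y0,0):y0+80,x0:x0+80]; print(x0,y0)
b=cv2.resize(b,(240*b.shape[1]//80,240*b.shape[0]//80),interpolation=cv2.INTER_CUBIC)
o=np.zeros((602,800,3),np.uint8); o[:a.shape[0],:a.shape[1]]=a; o[:b.shape[0],560:560+b.shape[1]]=b; cv2.imwrite("pics/w8.png",o[:600])
E
```

```text
time: 18.8
position: [0.6167, 0.0321, 0.3581]
eef_rot: [0.711, 0.703, -0.001, -0.0]
ft_force: [0.8, -0.8, 0.2]
gripper_width: 0.0002
time: 19.1
position: [0.6165, -0.0298, 0.3886]
eef_rot: [0.712, 0.702, 0.0, 0.002]
ft_force: [0.2, 0.1, -0.1]
gripper_width: -0.0003
[ 0.61635079 -0.02867077  0.38646833]
latch_nub [([310, 96, 350, 146], 0.83), ([177, 13, 370, 229], 0.4)]
latch [([313, 97, 350, 147], 0.58)]
[333 120]
293 80
```

View pics/w8.png

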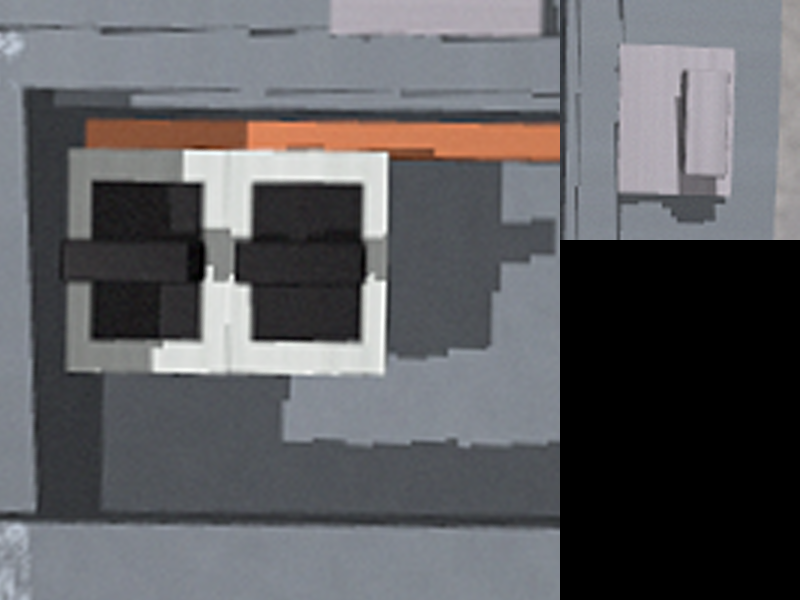

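```bash
python3 - <<'E'
from h import *
w=load("w8.npz"); p=np.load("box.npy")
def rimx(uv,zr):
    z=.1
    for _ in range(10):
        P=p2w(w,uv,z,True); b=(P-[p[0],p[1],0])@RB(p)*1e3; x=(b[0]+44+zr*s8)/c8; z=(70+x*s8+zr*c8)/1e3
    return x.round(1),b.round(1),P.round(4)
print("nub top centre",rimx((342.5,120.8),27.5)); print("nub front",rimx((336.3,121),27.5)); print("plate front",rimx((313,119),11.5)); print("step",rimx((312,150),6)); print("plate back",rimx((351.5,119),11.5))
go(b2w(p,rim(100,0,30)),down(p[2]),.173)
E
```

```text
nub top centre (np.float64(131.2), array([ 82.1,   0.3, 115.5]), array([0.6848, 0.0325, 0.1155]))
nub front (np.float64(126.0), array([ 7.690e+01, -1.000e-01,  1.148e+02]), array([0.6796, 0.0322, 0.1148]))
plate front (np.float64(107.0), array([60.4,  0.3, 96.3]), array([0.6631, 0.0328, 0.0963]))
step (np.float64(107.1), array([ 61.2, -28.2,  90.8]), array([0.6634, 0.0043, 0.0908]))
plate back (np.float64(141.4), array([ 94.4,   1.8, 101.1]), array([0.6971, 0.0339, 0.1011]))
d [60.7 37.  97.6] rot [-0.004  0.     0.004]
```

```bash
python3 - <<'E'
from h import *
p=np.load("box.npy"); go(b2w(p,[.056,0,.105]),down(p[2]),.173)
E
python3 -m handwheel '61 34 60 0 0 0 1;61 34 60 0 0 0 1;61 34 60 0 0 0 1' 40
python3 - <<'E'
from h import *
p=np.load("box.npy"); go(b2w(p,[.056,0,.105]),down(p[2]),.173)
E
```

```text
d [ 60.7  42.2 106.2] rot [-0.004  0.     0.004]
time: 19.55
position: [0.6506, 0.0366, 0.3178]
eef_rot: [0.709, 0.705, -0.005, -0.005]
ft_force: [-1.2, 1.0, -0.8]
gripper_width: 0.0005
d [-4.   8.7 39.7] rot [-0.015 -0.001  0.009]
```

```bash
python3 -m handwheel '-3 7 25 0 0 0 1;-3 7 39 0 0 0 1;-3 7 39 0 0 0 1;-3 7 39 0 0 0 1'
python3 -m handwheel '0 4 0 0 0 0 1;0 6 0 0 0 0 1;0 8 0 0 0 0 1;0 9 0 0 0 0 1;0 9 0 0 0 0 1'
python3 -m handwheel '0 1 0 0 0 0 1;0 2 0 0 0 0 1;0 3 0 0 0 0 1;0 3 0 0 0 0 1'
```

```text
time: 19.95
position: [0.6578, 0.0287, 0.2875]
eef_rot: [0.711, 0.703, -0.001, 0.0]
ft_force: [0.5, 0.5, 1.4]
gripper_width: 0.0006
time: 20.45
position: [0.6673, 0.0285, 0.288]
eef_rot: [0.711, 0.703, -0.001, 0.001]
ft_force: [-0.1, -0.1, -0.7]
gripper_width: 0.0001
time: 20.85
position: [0.6703, 0.0286, 0.2878]
eef_rot: [0.711, 0.703, -0.001, 0.001]
ft_force: [-0.2, -0.3, -0.4]
gripper_width: 0.0
```

```bash
python3 -m handwheel '0 -14 0 0 0 0 1;0 -14 0 0 0 0 1;0 -14 10 0 0 0 1;0 -14 10 0 0 0 1'
python3 -m handwheel '0 4 0 0 0 0 1;0 8 0 0 0 0 1;0 10 0 0 0 0 1;0 12 0 0 0 0 1;0 12 0 0 0 0 1'
python3 -m handwheel '0 2 0 0 0 0 1;0 4 0 0 0 0 1;0 4 0 0 0 0 1;0 4 0 0 0 0 1'
```

```text
time: 21.25
position: [0.656, 0.0287, 0.2758]
eef_rot: [0.711, 0.703, -0.002, -0.0]
ft_force: [-0.5, 0.9, -0.6]
gripper_width: -0.0003
time: 21.75
position: [0.6684, 0.0286, 0.2781]
eef_rot: [0.711, 0.703, -0.001, 0.001]
ft_force: [-1.1, -0.8, 1.5]
gripper_width: -0.0005
time: 22.15
position: [0.6711, 0.0286, 0.2781]
eef_rot: [0.711, 0.703, -0.002, -0.001]
ft_force: [-7.2, -0.6, 4.1]
gripper_width: -0.0005
```

```bash
python3 -m handwheel '0 2 0 0 0 0 1;0 4 0 0 0 0 1;0 4 0 0 0 0 1;0 4 0 0 0 0 1'
python3 -m handwheel '0 -8 0 0 0 0 1;0 -12 0 0 0 0 1;0 -12 -50 0 0 0 1;0 -12 -100 0 0 0 1;0 -12 -150 0 0 0 1'
python3 - <<'E'
from h import *
p=np.load("box.npy")
w=camera("wrist"); np.savez("w9.npz",**w)
print(monitor.state()["position"])
for q in["latch_nub","latch"]: print(q,[(np.round(b["bbox"]).astype(int).tolist(),round(b["conf"],2)) for b in boxes_of("wrist",q)[:2]])
t=camera("top"); np.savez("top1.npz",**t)
for q in["cover","cover_grip"]: print(q,[(np.round(b["bbox"]).astype(int).tolist(),round(b["conf"],2)) for b in boxes_of("top",q)[:3]])
go([.47,.27,.24],down(np.radians(-13)))
E
```

```text
time: 22.55
position: [0.6731, 0.0286, 0.278]
eef_rot: [0.711, 0.703, -0.006, -0.004]
ft_force: [-17.1, 0.3, 7.9]
gripper_width: 0.0001
time: 23.05
position: [0.6642, 0.029, 0.4289]
eef_rot: [0.711, 0.703, -0.001, 0.001]
ft_force: [0.4, 0.1, 0.6]
gripper_width: -0.0
[0.66401043 0.02896989 0.44118133]
latch_nub [([264, 157, 297, 195], 0.64)]
latch [([267, 157, 296, 197], 0.91)]
cover [([123, 215, 190, 260], 0.95), ([210, 152, 276, 211], 0.64)]
cover_grip [([123, 213, 191, 257], 0.86)]
d [ 238.8 -197.1   31. ] rot [-0.002  0.002  0.215]
```

```bash
python3 -m handwheel '170 -140 30 0 0 0 0;170 -140 30 0 0 0 0;170 -140 30 0 0 0 0;170 -140 30 0 0 0 0;170 -140 30 0 0 0 0' 60
python3 -m handwheel '69 -57 0 0 0 .215 0;69 -57 0 0 0 .215 0;69 -57 0 0 0 .215 0;69 -57 0 0 0 .215 0'
python3 - <<'E'
from h import *
w=camera("wrist"); np.savez("w10.npz",**w)
print(monitor.state()["position"])
a=rectify(w,.011,.40,.57,.18,.45,.0005); cv2.imwrite("pics/w10.png",cv2.resize(a,None,fx=1.45,fy=1.45,interpolation=cv2.INTER_CUBIC))
E
```

```text
time: 23.85
position: [0.5235, 0.2032, 0.3939]
eef_rot: [0.71, 0.704, -0.003, -0.001]
ft_force: [-0.1, 0.0, 0.4]
gripper_width: 0.072
time: 24.25
position: [0.4694, 0.2708, 0.3951]
eef_rot: [0.782, 0.624, -0.002, 0.001]
ft_force: [-0.1, -1.0, 0.1]
gripper_width: 0.0854
[0.47006417 0.27015478 0.39546826]
```

View pics/w10.png

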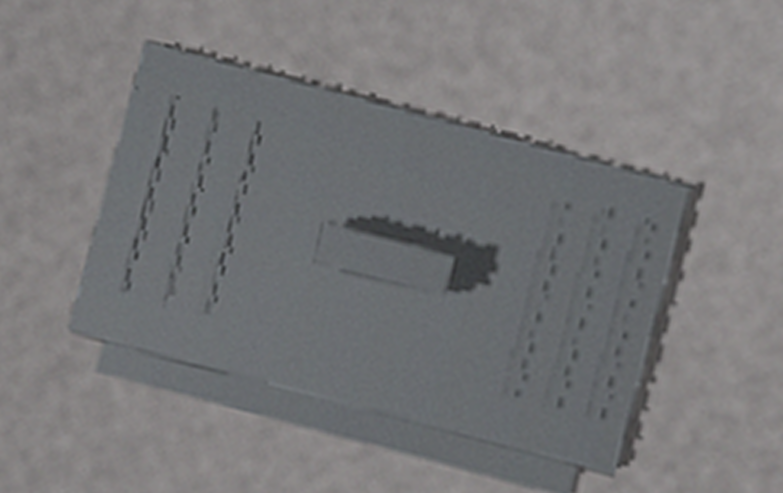

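Cover plate: centre px (383,258), 197 × 104 mm as expected, yaw −14.9°, lip on the −x side; rib at the centre.

```bash
python3 - <<'E'
from h import *
go([.481,.318,.075],down(np.radians(-14.9)))
E
```

```text
d [ 49.8   0.2 165.3] rot [-0.002  0.004  0.034]
```

```bash
python3 -m handwheel '49 0 100 -.002 .004 .034 0;49 0 165 -.002 .004 .034 0;49 0 165 -.002 .004 .034 0;49 0 165 -.002 .004 .034 0;49 0 165 -.002 .004 .034 0'
python3 -m handwheel '0 0 30 0 0 0 0;0 0 44 0 0 0 .5;0 0 44 0 0 0 .8;0 0 44 0 0 0 1;0 0 44 0 0 0 1' 100
python3 -m handwheel '0 0 0 0 0 0 1;0 0 0 0 0 0 1;0 0 0 0 0 0 1;0 0 0 0 0 0 1;0 0 0 0 0 0 1'
python3 - <<'E'
from h import *
s=monitor.state(); print(s["position"]-[0,0,.155], R.from_quat(s["eef_rot"]).as_matrix()[:,1], s["gripper_width"],s["ft_force"])
E
```

```text
time: 24.8
position: [0.4803, 0.3158, 0.2257]
eef_rot: [0.793, 0.609, -0.005, -0.001]
ft_force: [-0.2, -1.2, -0.1]
gripper_width: 0.0855
time: 25.3
position: [0.482, 0.3178, 0.1902]
eef_rot: [0.793, 0.609, 0.003, 0.001]
ft_force: [0.4, -0.3, 0.4]
gripper_width: 0.0281
time: 25.8
position: [0.4818, 0.318, 0.1904]
eef_rot: [0.793, 0.609, 0.003, 0.001]
ft_force: [-0.1, -0.8, 6.7]
gripper_width: 0.0114
[0.48177638 0.31800044 0.03542998] [ 0.96615423 -0.25791912  0.00487047] 0.01143705083023787 [-0.08458814 -0.78443101  6.68092687]
```

```bash
cat >> h.py <<'E'
def cov(x0,z0,th,y0=0,zc=30.,up=0):
    """tool move that puts the held cover's origin at rim (x0,y0,z0) mm, th deg steeper than the seat; up mm extra world z"""
    p=np.load("box.npy"); Rr=RB(p)@R.from_euler('y',-8,degrees=True).as_matrix()
    Rc=Rr@R.from_euler('y',-th,degrees=True).as_matrix()
    O=b2w(p,rim(x0,y0,z0))+[0,0,up/1e3]
    g=O+Rc@np.array([52,0,zc])/1e3; Rt=np.c_[Rc[:,1],Rc[:,0],-Rc[:,2]]
    go(g,Rt)
def covpose(zc=30.):
    p=np.load("box.npy"); s=monitor.state(); Rt=R.from_quat(s["eef_rot"]).as_matrix()
    Rc=np.c_[Rt[:,1],Rt[:,0],-Rt[:,2]]; g=s["position"]+Rt@[0,0,.155]; O=g-Rc@np.array([52,0,zc])/1e3
    Rr=RB(p)@R.from_euler('y',-8,degrees=True).as_matrix(); o=b2w(p,rim(0,0,0))
    print("cover origin in rim mm",(Rr.T@(O-o)*1e3).round(1),"rotvec deg",np.degrees(R.from_matrix(Rr.T@Rc).as_rotvec()).round(1))
E
python3 -m handwheel '0 0 -50 0 0 0 1;0 0 -100 0 0 0 1;0 0 -150 0 0 0 1;0 0 -190 0 0 0 1;0 0 -190 0 0 0 1'
python3 -m handwheel '0 0 0 0 0 -.2 1;0 0 0 0 0 -.25 1'
python3 - <<'E'
from h import *
print(monitor.state()["gripper_width"],monitor.state()["ft_force"]);cov(14,0,20,up=80)
E
```

```text
time: 26.3
position: [0.4813, 0.3179, 0.3864]
eef_rot: [0.793, 0.609, 0.009, 0.002]
ft_force: [0.2, -1.0, -1.2]
gripper_width: 0.0114
time: 26.5
position: [0.4803, 0.3173, 0.3762]
eef_rot: [0.709, 0.705, -0.0, 0.0]
ft_force: [-0.5, 0.3, -3.3]
gripper_width: 0.0117
0.011656055438229906 [-0.52311084  0.33812413 -3.30689099]
d [-282.4   53.    36.5] rot [-0.489 -0.002  0.009]
```

```bash
python3 -m handwheel '0 0 0 -.489 0 .009 1;0 0 0 -.489 0 .009 1;0 0 0 -.489 0 .009 1;0 0 0 -.489 0 .009 1;0 0 0 -.489 0 .009 1'
python3 -m handwheel '-220 0 0 0 0 0 1;-220 0 0 0 0 0 1;-220 0 0 0 0 0 1;-220 0 0 0 0 0 1;-220 0 0 0 0 0 1'
python3 -m handwheel '0 0 0 0 0 0 1;0 0 0 0 0 0 1'
python3 - <<'E'
from h import *
s=monitor.state();print(s["gripper_width"],s["ft_force"],s["position"],s["joint_positions"].round(2));covpose();cov(14,0,20,up=80);cov(14,4,20)
E
```

```text
time: 27.0
position: [0.4794, 0.3173, 0.375]
eef_rot: [0.693, 0.68, 0.169, 0.172]
ft_force: [-0.1, 0.4, -2.6]
gripper_width: 0.0117
time: 27.5
position: [0.4757, 0.094, 0.3757]
eef_rot: [0.694, 0.678, 0.169, 0.172]
ft_force: [-0.3, -0.4, -3.1]
gripper_width: 0.0113
time: 27.7
position: [0.4763, 0.0971, 0.3763]
eef_rot: [0.694, 0.678, 0.171, 0.171]
ft_force: [-0.1, -0.2, -3.0]
gripper_width: 0.0116
0.011582014445900938 [-0.14857483 -0.24750126 -3.04151673] [0.47628593 0.09713373 0.37627285] [ 0.1  -0.2   1.74 -0.06  1.12  0.14]
cover origin in rim mm [-25.5  62.2 123.3] rotvec deg [  0.1 -20.   -0.4]
d [-61.5  33.   58.7] rot [ 0.    -0.001 -0.007]
d [-61.8  -3.2 125.5] rot [ 0.    -0.001 -0.007]
```

```bash
python3 -m handwheel '-61 33 59 0 0 -.007 1;-61 33 59 0 0 -.007 1;-61 33 59 0 0 -.007 1;-61 33 59 0 0 -.007 1'
python3 - <<'E'
from h import *
w=camera("side"); np.savez("s2.npz",**w); covpose(); cov(14,0,20)
w2=camera("wrist"); np.savez("w11.npz",**w2)
a=cv2.resize(w["color"][150:290,150:300],None,fx=2.6,fy=2.6,interpolation=cv2.INTER_CUBIC); b=w2["color"]
o=np.zeros((400,800,3),np.uint8); o[:a.shape[0],:390]=a[:,:390]; b=cv2.resize(b,(410,308)); o[:308,390:]=b; cv2.imwrite("pics/w11.png",o)
E
```

```text
time: 28.1
position: [0.5324, 0.0363, 0.3389]
eef_rot: [0.691, 0.682, 0.17, 0.171]
ft_force: [-0.1, 1.3, -2.5]
gripper_width: 0.0117
cover origin in rim mm [25.9  2.4 79.5] rotvec deg [  0.1 -20.1   0.2]
d [ -2.2 -38.3  70.6] rot [ 0.001 -0.003  0.003]
```

View pics/w11.png

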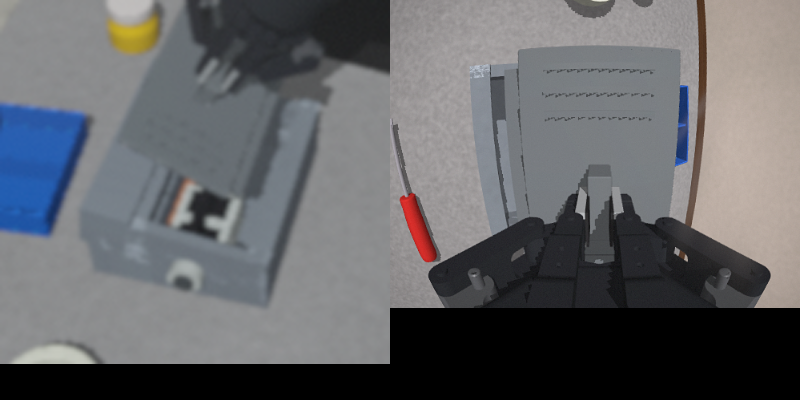

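```bash
python3 - <<'E'
from h import *
d=load("w11.npz"); s=monitor.state(); Rt=R.from_quat(s["eef_rot"]).as_matrix(); Rc=np.c_[Rt[:,1],Rt[:,0],-Rt[:,2]]; g=s["position"]+Rt@[0,0,.155]
for zc in(26,30):
  for P in [(0,98,6),(104,98,6),(-12,86,0)]:
    print(zc,P,w2p(d,g+Rc@(np.array(P)-[52,0,zc])/1e3,True).round(1))
u=lambda x,y:(np.array([x,y])-[390,0])*[512/410,384/308]
print(u(520,50),u(678,52))
E
```

```text
26 (0, 98, 6) [[157.9  60.1]]
26 (104, 98, 6) [[368.6  60.3]]
26 (-12, 86, 0) [[140.6  86.4]]
30 (0, 98, 6) [[160.5  61.3]]
30 (104, 98, 6) [[365.9  61.4]]
30 (-12, 86, 0) [[143.5  86.8]]
[162.34146341  62.33766234] [359.64878049  64.83116883]
```

```bash
python3 -m handwheel '-2 -20 36 0 0 0 1;-2 -37 66 0 0 0 1;-2 -37 66 0 0 0 1;-2 -37 66 0 0 0 1;-2 -37 66 0 0 0 1'
python3 - <<'E'
from h import *
covpose(31); cov(14,1,20,zc=31); cov(1,1,20,zc=31); print(monitor.state()["ft_force"])
E
```

```text
time: 28.7
position: [0.5315, 0.0341, 0.2684]
eef_rot: [0.69, 0.681, 0.173, 0.175]
ft_force: [0.4, -0.1, -3.2]
gripper_width: 0.0116
cover origin in rim mm [17.1 -0.3  7.8] rotvec deg [  0.1 -20.5   0.2]
d [ 0.5 -3.7  5.7] rot [ 0.009 -0.002  0.003]
d [  0.5 -15.8   1.2] rot [ 0.009 -0.002  0.003]
[ 0.37164069 -0.11997791 -3.18374495]
```

```bash
python3 -m handwheel '0 -3 4 .009 0 0 1;0 -4 6 .009 0 0 1;0 -4 6 .009 0 0 1'
python3 - <<'E'
from h import *
covpose(31); cov(1,1,20,zc=31)
E
python3 -m handwheel '0 -4 -1.5 0 0 0 1;0 -8 -3 0 0 0 1;0 -11 -4 0 0 0 1;0 -11 -4 0 0 0 1;0 -11 -4 0 0 0 1'
python3 - <<'E'
from h import *
covpose(31); print(monitor.state()["ft_force"])
E
```

```text
time: 29.0
position: [0.5303, 0.0336, 0.2592]
eef_rot: [0.691, 0.682, 0.169, 0.171]
ft_force: [0.2, 0.9, -0.1]
gripper_width: 0.0113
cover origin in rim mm [12.3 -0.9 -1.3] rotvec deg [  0.1 -19.8   0.1]
d [  1.1 -10.5  -6.2] rot [-0.004 -0.001  0.001]
time: 29.5
position: [0.5187, 0.0337, 0.2575]
eef_rot: [0.691, 0.682, 0.169, 0.171]
ft_force: [1.8, 0.7, 3.6]
gripper_width: 0.0113
cover origin in rim mm [ 0.6 -1.  -1.3] rotvec deg [  0.  -19.8   0.1]
[1.81228483 0.73342121 3.62540723]
```

```bash
python3 - <<'E'
from h import *
for th in(16,12,8,4,0): cov(1,-.5,th,zc=31,y0=-.5)
w=camera("wrist"); np.savez("w12.npz",**w)
E
```

```text
d [ 0.5 12.9  3.2] rot [ 0.067 -0.001  0.002]
d [ 0.5 25.5  8.1] rot [ 0.136 -0.001  0.002]
d [ 0.5 37.6 13.9] rot [ 0.206 -0.001  0.002]
d [ 0.5 49.4 20.6] rot [ 0.276 -0.001  0.002]
d [ 0.4 60.6 28. ] rot [ 0.346 -0.001  0.002]
```

```bash
python3 -m handwheel '0 13 3 .067 0 0 1;0 25.5 8 .136 0 0 1;0 37.6 14 .206 0 0 1;0 49.4 20.5 .276 0 0 1;0 49.4 20.5 .276 0 0 1'
python3 - <<'E'
from h import *
covpose(31); print(monitor.state()["ft_force"]); cov(1,-.5,0,zc=31,y0=-.5); cov(1,-.5,-2,zc=31,y0=-.5)
E
```

```text
time: 30.05
position: [0.5729, 0.0328, 0.2613]
eef_rot: [0.708, 0.699, 0.072, 0.073]
ft_force: [0.0, -0.5, 5.9]
gripper_width: 0.0116
cover origin in rim mm [ 1.  -1.1 -1.5] rotvec deg [ 0.  -3.8  0.1]
[ 0.03362832 -0.50578195  5.93744681]
d [ 0.6 12.2  2.8] rot [ 0.066 -0.001  0.002]
d [ 0.6 18.5  5.1] rot [ 0.101 -0.     0.002]
```

```bash
python3 -m handwheel '0 6 1 .033 0 0 1;0 12 3.5 .066 0 0 1;0 12.5 5 .075 0 0 1;0 12.5 6 .075 0 0 1;0 12.5 6 .075 0 0 1'
python3 - <<'E'
from h import *
covpose(31); s=monitor.state(); print(s["ft_force"],s["ft_torque"]); 
w=camera("wrist"); np.savez("w13.npz",**w); t=camera("side")
a=cv2.resize(t["color"][150:290,150:300],None,fx=2.6,fy=2.6,interpolation=cv2.INTER_CUBIC); b=w["color"]
o=np.zeros((400,800,3),np.uint8); o[:364,:390]=a[:,:390]; b=cv2.resize(b,(410,308)); o[:308,390:]=b; cv2.imwrite("pics/w13.png",o)
E
```

```text
time: 30.55
position: [0.5845, 0.0328, 0.2607]
eef_rot: [0.71, 0.701, 0.047, 0.048]
ft_force: [-7.4, 0.6, 12.7]
gripper_width: 0.0114
cover origin in rim mm [-1.  -1.1 -0.5] rotvec deg [0.  0.3 0.1]
[-7.37572508  0.6146828  12.70360053] [ 0.20133243  0.58328048 -0.05787295]
```

View pics/w13.png

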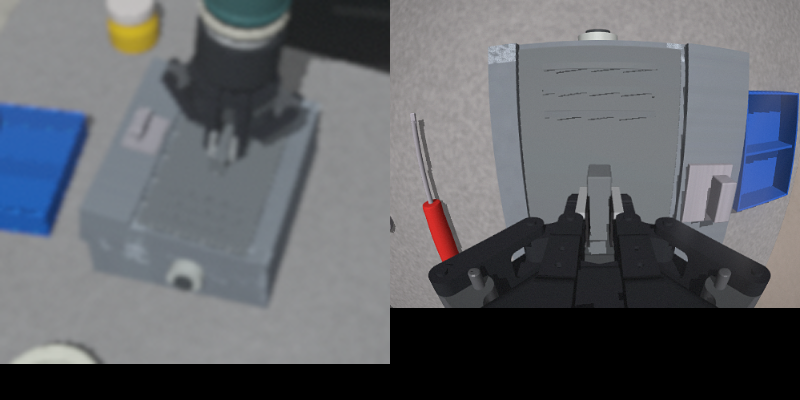

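Cover lies flush, with a thin even gap to the step at (684,·). Releasing, then the latch.

```bash
python3 -m handwheel '0 0 -1 0 0 0 .8;0 0 -1 0 0 0 .6;0 0 -1 0 0 0 .6;0 0 -1 0 0 0 .6;0 0 -1 0 0 0 .6' 60
python3 -m handwheel '0 0 -40 0 0 0 .6;0 0 -80 0 0 0 .6;0 0 -80 0 0 0 1;0 0 -80 0 0 0 1;0 0 -80 0 0 0 1'
cat >> h.py <<'E'
def rimtip(x,y,z):
    p=np.load("box.npy"); Rr=RB(p)@R.from_euler('y',-8,degrees=True).as_matrix()
    go(b2w(p,rim(x,y,z)),np.c_[Rr[:,1],Rr[:,0],-Rr[:,2]],.173)
E
python3 - <<'E'
from h import *
rimtip(165,0,60); rimtip(165,0,17); print(monitor.state()["gripper_width"])
E
```

```text
time: 31.15
position: [0.5847, 0.0328, 0.2582]
eef_rot: [0.71, 0.701, 0.046, 0.046]
ft_force: [-0.7, -0.0, -0.2]
gripper_width: 0.0342
time: 31.65
position: [0.5741, 0.0329, 0.3366]
eef_rot: [0.71, 0.701, 0.045, 0.046]
ft_force: [-0.3, 0.4, -0.2]
gripper_width: -0.0002
d [  0.8 112.9  27.7] rot [-0.011 -0.001  0.002]
d [  0.8 113.4  70.7] rot [-0.011 -0.001  0.002]
-0.00020638715134099108
```

```bash
python3 -m handwheel '1 50 0 -.011 0 0 1;1 113 10 -.011 0 0 1;1 113 28 -.011 0 0 1;1 113 28 -.011 0 0 1;1 113 28 -.011 0 0 1'
python3 -m handwheel '0 0 30 0 0 0 1;0 0 42 0 0 0 1;0 0 42 0 0 0 1;0 0 42 0 0 0 1' 40
python3 - <<'E'
from h import *
rimtip(140,0,17); print(monitor.state()["ft_force"],monitor.state()["joint_positions"].round(2))
E
```

```text
time: 32.15
position: [0.6897, 0.0324, 0.3218]
eef_rot: [0.71, 0.701, 0.048, 0.048]
ft_force: [-0.8, -0.1, 0.2]
gripper_width: 0.0005
time: 32.55
position: [0.6956, 0.0324, 0.2842]
eef_rot: [0.71, 0.701, 0.05, 0.051]
ft_force: [-0.2, 0.8, 0.8]
gripper_width: 0.0004
d [ -0.3 -25.4   3. ] rot [ 0.003 -0.     0.002]
[-0.23885314  0.77601861  0.75678074] [-0.04  0.41  1.22  0.    1.37 -0.02]
```

```bash
python3 -m handwheel '0 -6 3 0 0 0 1;0 -12 3 0 0 0 1;0 -18 3 0 0 0 1;0 -22 3 0 0 0 1;0 -22 3 0 0 0 1'
python3 -m handwheel '0 -2 0 0 0 0 1;0 -4 0 0 0 0 1;0 -6 0 0 0 0 1;0 -6 0 0 0 0 1'
python3 - <<'E'
from h import *
rimtip(140,0,17); print(monitor.state()["ft_force"])
E
```

```text
time: 33.05
position: [0.6742, 0.0326, 0.2784]
eef_rot: [0.71, 0.701, 0.05, 0.051]
ft_force: [-0.4, 0.1, 0.2]
gripper_width: -0.0002
time: 33.45
position: [0.6696, 0.0327, 0.2777]
eef_rot: [0.71, 0.7, 0.052, 0.052]
ft_force: [4.0, 0.2, 1.2]
gripper_width: 0.0002
d [-0.2  1.3  0.2] rot [ 0.008 -0.001  0.002]
[3.95431324 0.19033802 1.2076219 ]
```

```bash
python3 -m handwheel '0 -2 0 0 0 0 1;0 -4 0 0 0 0 1;0 -4 0 0 0 0 1;0 -4 0 0 0 0 1'
python3 -m handwheel '0 -2 0 0 0 0 1;0 -4 0 0 0 0 1;0 -4 0 0 0 0 1;0 -4 0 0 0 0 1'
python3 - <<'E'
from h import *
rimtip(140,0,17)
w=camera("wrist"); np.savez("w14.npz",**w); cv2.imwrite("pics/w14.png",w["color"])
E
```

```text
time: 33.85
position: [0.6676, 0.0326, 0.278]
eef_rot: [0.71, 0.7, 0.055, 0.055]
ft_force: [13.9, 1.4, -1.1]
gripper_width: -0.0001
time: 34.25
position: [0.6653, 0.0325, 0.2791]
eef_rot: [0.71, 0.7, 0.058, 0.058]
ft_force: [18.9, 0.5, -1.2]
gripper_width: 0.0003
d [-0.   5.3  2.4] rot [ 0.024 -0.001  0.002]
```

View pics/w14.png

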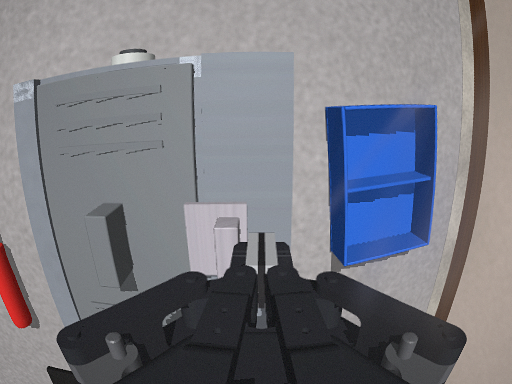

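```bash
python3 -m handwheel '0 8 0 0 0 0 1;0 14 0 0 0 0 1;0 14 -50 0 0 0 1;0 14 -100 0 0 0 1;0 14 -150 0 0 0 1'
python3 - <<'E'
from h import *
p=np.load("box.npy")
def rimx(w,uv,zr):
    z=.1
    for _ in range(10):
        P=p2w(w,uv,z,True); b=(P-[p[0],p[1],0])@RB(p)*1e3; x=(b[0]+44+zr*s8)/c8; z=(70+x*s8+zr*c8)/1e3
    return x.round(1),b[1].round(1)
w=load("w14.npz")
print("plate front",rimx(w,(184,213),11.5),"cover top edge",rimx(w,(195,150),6),rimx(w,(193,80),6),"cover low edge",rimx(w,(38,100),6))
w=camera("wrist"); t=camera("top"); c=camera("side")
for cam in("wrist","top","side"):
    for q in["latch","cover","screwdriver","tape_roll","grease_jar"]: print(cam,q,[(np.round(b["bbox"]).astype(int).tolist(),round(b["conf"],2)) for b in boxes_of(cam,q)[:1]])
# plate edges along rows at the latch in the wrist image: rectify in plate-top plane and find bright pinkish region
Rr=RB(p)@R.from_euler('y',-8,degrees=True).as_matrix()
xs=np.arange(80,160,.5); ys=np.arange(-40,40,.5); X,Y=np.meshgrid(xs,ys)
def rect(zr):
    P=np.array([rim(a,b,zr) for a,b in zip(X.ravel(),Y.ravel())]); uv=w2p(w,b2w(p,P),True).astype(np.float32).reshape(*X.shape,2)
    return cv2.remap(w["color"],uv[...,0],uv[...,1],cv2.INTER_LINEAR)
im=rect(11.5).astype(int)
for y in(-14,-4,8,16): 
    r=im[int((y+40)*2)]; print(y,"pink from",xs[(r[:,2]-r[:,1]>4)&(r[:,2]>110)][:1], xs[(r[:,2]-r[:,1]>4)&(r[:,2]>110)][-1:])
E
```

```text
time: 34.8
position: [0.6528, 0.0329, 0.4256]
eef_rot: [0.71, 0.701, 0.048, 0.049]
ft_force: [1.5, 0.0, 0.2]
gripper_width: -0.0
plate front (np.float64(96.3), np.float64(17.2)) cover top edge (np.float64(103.3), np.float64(50.7)) (np.float64(103.0), np.float64(88.0)) cover low edge (np.float64(0.1), np.float64(87.8))
wrist latch [([218, 164, 253, 202], 0.85)]
wrist cover [([128, 85, 231, 262], 0.78)]
wrist screwdriver [([56, 127, 84, 267], 0.71)]
wrist tape_roll [([216, 0, 283, 18], 0.65)]
wrist grease_jar [([109, 79, 275, 264], 0.41)]
top latch [([240, 162, 250, 172], 0.41)]
top cover [([217, 171, 276, 206], 0.84)]
top screwdriver [([259, 246, 288, 253], 0.5)]
top tape_roll [([154, 156, 185, 181], 0.91)]
top grease_jar [([300, 127, 320, 149], 0.79)]
side latch [([201, 197, 220, 214], 0.59)]
side cover [([202, 179, 263, 249], 0.66)]
side screwdriver [([305, 199, 317, 265], 0.87)]
side tape_roll [([146, 280, 191, 325], 0.62)]
side grease_jar [([191, 149, 210, 169], 0.57)]
-14 pink from [97.] [129.5]
-4 pink from [97.5] [129.5]
8 pink from [97.5] [129.5]
16 pink from [97.] [159.]
```

```bash
python3 -c "
from bench import finish_job
print(finish_job())"
```

```text
the job is handed in; nothing more can be done
None
```

The job is done and handed in at about 35 s of robot time.

- **Modules:** Two modules stood on the mat. Both are in the bay with their feet under the rail, and the row starts at the socket end wall. A thin dark line showed between them, so I pushed the row tight with about 27 N. After that the picture showed no gap and a row width of 80 mm, as it should be.
- **Cover:** I pushed the latch back first, because it was about 3 mm forward. I then hooked the lip under the ledge at 20 degrees and swung the cover shut. It sat within 0.3 degrees of the seat before I released it. Afterwards its edges measured 0 and 103 mm along the seat, against 0 and 104 mm expected.
- **Latch:** It went forward to a firm stop at about 19 N. Its plate end measured 96 to 97 mm along the seat, against 96 mm for fully forward. That is within the camera error, but the last millimetre is not proven.
- **Bystanders:** The screwdriver, tape roll and jar were detected in the same places at the end as at the start, to within a few pixels.

I used all 16 picture views, so the last checks were measured from the camera images by script and not viewed. With the cover shut I could not look at the modules again. I had no direct sight of the lip under the ledge; I judge it hooked from the measured pose and the swing shut meeting no obstruction.

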